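# Put the stop pin away, then index the head to its third click and hold it

## Task

Pull the red-headed stop pin out of the indexing head and put it back, fully home, in its own slot of the pin rack, the one with the red plate, and let go of it. Then turn the head's black bar knob clockwise (seen from above), counting the clicks, to the third stop where the pointer stands at the three white dots; never turn it past that stop. Finish while still gripping the knob steadily at the third stop, and leave the blue and yellow pins and the other things on the desk where they are.

Things in the scene. Friction and masses are not known exactly. Their poses are not given: they have to be found in the camera images.
- dial (a joint): Angle (rad) of dial and knob, which turn together about a vertical axis: 0 = home stop (start), grows clockwise seen from above. Spring detent: stops (clicks) at 0.419, 0.838, 1.257 (third) and on to an end stop at 2.2; midway between stops is a bump (torque up to about 0.1 N m), after which the dial pulls itself into the next stop. The red pin in the head blocks it at about 0.05.
- index_base: Indexing head, bolted down: green plate 150x150x24 mm, dial disc 84 mm across (top at z 42 mm) with a black lug as pointer (10 mm wide, z 34-42, reaching 58 mm from the axis). Origin: centre of underside, on the dial axis; z up. White dots, one, two, three, on the plate mark the first, second, third stop. Pointer at home: 216 degrees counterclockwise from this frame's x; at the third stop: 144.
- knob_grip (a point): Point on the dial axis, 68 mm above the desk, where to grip the black bar knob (TCP height); turns with the dial, has the index base's axes at dial 0. Bar: 14 mm thick, 52 mm long, z 46 to 82 mm, centred on the axis, long side along the pointer (216 degrees in this frame, so the fingers close along 126 degrees). Below it: hub 32 mm across up to z 46, disc up to z 42.
- stop_hole (a point): Mouth (plate top, 24 mm above the desk) of the stop-pin hole in the index base, 54 mm from the dial's axis at 201.5 degrees in the base's frame, just clockwise of the pointer lug; 15 mm across, 18 mm deep. The red pin stands in it at the start.
- pin_red: Red-headed stop pin, loose, about 50 g: steel shank 12 mm across, 36 mm long, chamfered foot; above it a red round head 20 mm across, 26 mm tall. Origin: centre of the foot; z up. Stands in the stop hole, foot 6 mm above the desk. There grip it with the TCP 60 mm above the foot, so that the fingertips clear disc and lug, fingers closing square to the line from the dial axis.
- pin_blue: Blue-headed pin of the same size, standing in the slot with the blue plate; stays there.
- pin_yellow: Yellow-headed pin of the same size, standing in the slot with the yellow plate; stays there.
- red_slot_mouth (a point): Mouth centre of the red pin's slot: hole 15 mm across, 28 mm deep, straight down into a grey block 56x56 mm, top 40 mm above the desk, with a red plate on its front and top front. Blocks stand in a row along this frame's y, 60 mm apart, on a dark tray; which colour is where varies. A pin fully home has its foot 28 mm below the mouth, its head 8 mm above the block.
- blue_slot_mouth (a point): The same for the blue pin's slot (blue plate); occupied.
- yellow_slot_mouth (a point): The same for the yellow pin's slot (yellow plate); occupied.
- marker: Bystander: black marker pen, 14x117x14 mm, lying on the desk near the front edge, in front of the rack. Origin: centre of its underside.
- orange_bottle: Bystander: white bottle with an orange cap, 68 mm across, 102 mm tall, standing behind the rack. Origin: centre of its underside.
- tape: Bystander: grey tape measure, 65x80x38 mm, behind the indexing head. Origin: centre of its underside.

How it is judged (in metres and radians):
On the way, in this order (a step that is already met when the one before it is completed fails the run):
1. the red pin stands fully home in the slot with the red plate, let go, with the dial still at its home stop (horizontal distance between pin_red and red_slot_mouth below 0.004 m and z of pin_red in the frame of red_slot_mouth between -0.032 and -0.024 m and angle between pin_red's own z axis and vertical below 0.12 rad and contact force between the fingers and pin_red below 0.1 N and value of joint dial between -0.15 and 0.15 rad), for 0.2 s.
2. the dial is held at its third stop, gripped by the knob (value of joint dial between 1.1366 and 1.3766 rad and contact force between the fingers and dial above 5 N), for 0.5 s.
At the end, for the whole second after the job is handed in: The dial stays at its third stop (1.257 rad, within 0.12), the fingers still grip the knob (contact force over 5 N), and the red, blue and yellow pins stand in the slots of their own colours (within 4 mm of the axis, foot 24 to 32 mm below the mouth, tilted under 0.12 rad) (all of step 2 and horizontal distance between pin_red and red_slot_mouth below 0.004 m and z of pin_red in the frame of red_slot_mouth between -0.032 and -0.024 m and angle between each of pin_red, pin_blue, pin_yellow's own z axis and vertical below 0.12 rad and horizontal distance between pin_blue and blue_slot_mouth below 0.004 m and z of pin_blue in the frame of blue_slot_mouth between -0.032 and -0.024 m and horizontal distance between pin_yellow and yellow_slot_mouth below 0.004 m and z of pin_yellow in the frame of yellow_slot_mouth between -0.032 and -0.024 m); the arm keeps its last pose, push and grip.
It fails at once if the dial is turned past the third stop, over the bump towards the fourth (beyond 1.46 rad) (value of joint dial above 1.46 rad).
It fails at once if the marker, the orange-capped bottle or the tape measure is moved more than 30 mm (distance of any of marker, orange_bottle, tape from where it was at the start of the episode above 0.03 m).
It fails at once if the blue or yellow pin is pulled or knocked out of its slot (moved more than 12 mm) (distance of any of pin_blue, pin_yellow from where it was at the start of the episode above 0.012 m).
It also fails if it takes over 48 s, if anything falls off the work surface, if the arm or the gripper's body presses on something with over 40 N, if the wrist force passes 120 N, or if a joint passes its speed limit or range.

## Robot

A 6-joint arm with a two-finger parallel gripper is mounted at the origin on a cart in front of the work surface, level with it; the furniture and walls round the work are solid. World frame = base frame: x ahead of the robot, y to its left, z up, the work surface at z = 0. Lengths are in m, angles in degrees, forces in N, time in s.
With the tool pointing down it reaches from about 0.375 to 0.9 m from the base axis. Payload 3.1 kg.
Tool frame: the origin (TCP) lies between the finger pads, 19 mm behind the fingertips; this is the grasp point; z points along the fingers, y is the line along which they close (so a half turn about z gives the same grasp; the last joint's range is limited). The gripper opens to 87 mm and grips with 3 to 60 N. Pads are 19 mm wide; open, the fingers measure 117 mm over their backs; the gripper's body (75 mm by 190 mm) begins 51 mm behind the grasp point.
Start: joints at [-83.738, 30.224, 82.088, -0, 67.689, -10.227], TCP at [0.177, -0.599, 0.241] pointing down, gripper open.
Joint ranges: [-176.69, 176.69], [-43.24, 126.21], [12.49, 139.97], [-82, 262], [0, 151.66], [-163.58, 163.58]. Speed limits (degrees/s): [159.86, 159.86, 180, 180, 180, 180].

## Interface

Orientations are given as a 3x3 rotation matrix whose columns are the frame's x, y, z axes.
In Python, from rig import bot, imaging, finder gives the robot as it stands. The module is installed in compiled form; this text tells all that it offers.
- The arm moves only by the tool play_rows, never from a script. Its argument "motion" is a list that holds one entry, the list of rows, each a list of 6 numbers: the shift along the tool's x, y, z in fractions of the full range, 1 being 0.8 m, then the turn, a rotation vector about the tool's x, y, z in parts of the range, where 1.0 means 120 degrees. In form: [[[dx, dy, dz, wx, wy, wz], ...]]. A call has 1 to 8 rows; each row is the pose to reach, as a shift and turn from the pose commanded when the call began, along the tool's axes at that moment; what a row does not reach only later rows make up. A row lasts 1/12 s, in which the tool goes at most 41.7 mm and 7.16 degrees, less where a joint would pass 70% of its speed; a pose out of reach is approached as far as the arm can. Shift and turn numbers lie between -1 and 1, and a call with a number outside is refused. A call with a gripper value outside its range is refused whole. "fingers" is the finger opening in m, from 0 to 0.087, set as the call begins (left out, the last holds). The fingers move at their own pace and stop on an object; the grip force is fixed at half the most. Time passes only in rows, so rows that repeat a pose let the fingers close. It gives the time, the measured TCP pose, the force, the opening and the grip force at its end, in the units of the state.
- bot.read_state(): the state, without advancing time (a new reading comes with each control period).
- imaging.capture(name): name is "scene" or "top"; returns a dict with "frame" (480x640x3 uint8, red, green, blue), "camera_matrix" (3x3 intrinsics, pixels), "R" (3x3) and "t" (3): a world point X has camera coordinates R X + t. Camera axes: x right, y down, z forward; pixel columns grow to the right and rows downward; lengths in m; the calibration is good to about 2 mm. A picture is of the moment at which its call begins. There is no depth.
- bot.hand_in(): hands the job in; it is judged then, once.
Trained networks look in the newest picture that a camera, given by its name, has taken for a name from the list of things; names that differ only in an ending like _2 or _b are one class to them, and where a whole thing is asked for, a point or a joint stands for the part that bears it (a point fixed in the world has none). Each returns a list of dicts, best first, with "confidence" (0 to 1); they miss things now and then, are a little off and sometimes report something else, mostly with a low value. They report only what shows in the picture. A call takes as long as a camera call.
- finder.recognise(camera, name): "at" ([x, y, z] in m, in world coordinates, good to about 4 mm: the middle of the surface that is visible of it).
- finder.outline_of(camera, name): "pixels" (480x640 bool, what is visible of it).
The state is a dict: "time_s": time; "joint_positions": joint angles; "qvel": joint speeds; "tau": joint torques, N m; "position": TCP position; "tcp_rot": TCP orientation; "force": force on the tool from outside, world axes, zero at the start; "moment": the same for the moment, N m; "opening": opening from 0.0 (shut) to 1.0 (fully open); "grasp_force": force on a finger pad.
Only numpy, scipy, OpenCV 4.12 (cv2) and the standard library are available. Lean on these libraries where they do the work, as an engineer would, in place of code of your own. Each camera call takes 0.05 s, during which the arm holds its last target. There are 200 camera calls.

## Working session

There is one attempt and no reset: what is moved stays moved. The work goes in short steps, Python scripts to look and compute and a tool call to move; the robot and the scene stay as the last step left them, time stands still between calls to the robot, and variables do not carry over. Pictures are saved under pics/ and viewed, at most 10 in all, crops included, and the job is handed in when it is done.

Besides the shell and the picture viewer there is one more tool, called after "Emit:" by a JSON object that holds its "name" and its "arguments", one argument or row to a line. play_rows: Moves the arm, as the interface text tells. Its arguments: {"type":"object","properties":{"motion":{"type":"array"},"fingers":{"type":"number"}},"required":["motion"]}

```bash
mkdir -p pics; cat > h.py <<'E'
import numpy as np, cv2
from rig import bot, imaging, finder
def snap(c,fn=None):
    d=imaging.capture(c)
    if fn: cv2.imwrite('pics/'+fn,d['frame'][:,:,::-1])
    return d
def proj(d,X):
    p=d['camera_matrix']@(d['R']@np.array(X,float)+d['t']); return p[:2]/p[2]
def ray(d,uv,z):
    r=d['R'].T@np.linalg.inv(d['camera_matrix'])@np.array([uv[0],uv[1],1.]); c=-d['R'].T@d['t']
    return c+r*(z-c[2])/r[2]
def tri(obs):
    A=np.zeros((3,3));b=np.zeros(3)
    for d,uv in obs:
        r=d['R'].T@np.linalg.inv(d['camera_matrix'])@np.array([uv[0],uv[1],1.]);r/=np.linalg.norm(r);c=-d['R'].T@d['t']
        P=np.eye(3)-np.outer(r,r);A+=P;b+=P@c
    return np.linalg.solve(A,b)
E
python3 - <<'E'
from h import *
np.set_printoptions(precision=4,suppress=True)
D={c:snap(c,c+'0.png') for c in('scene','top')}
for c in D: print(c,-D[c]['R'].T@D[c]['t'],D[c]['camera_matrix'][0,0])
for n in['dial','index_base','knob_grip','pin_red','pin_blue','pin_yellow','red_slot_mouth','blue_slot_mouth','yellow_slot_mouth','marker','orange_bottle','tape']:
  for c in D:
    r=finder.recognise(c,n); o=finder.outline_of(c,n)
    print(n,c,[(np.round(x['at'],4).tolist(),round(x['confidence'],2)) for x in r[:2]],[(np.argwhere(x['pixels']).mean(0)[::-1].round(1).tolist(),int(x['pixels'].sum())) for x in o[:1]])
print(bot.read_state())
E
```

```text
scene [0.2008 0.5014 0.6639] 469.5680347691221
top [ 0.3401 -0.0162  0.985 ] 539.1894076428163
dial scene [([0.4969, -0.2161, 0.0422], 0.76)] [([378.2, 204.4], 1053)]
dial top [([0.4978, -0.2234, 0.0397], 0.94)] [([427.5, 265.4], 1719)]
index_base scene [([0.4915, -0.1971, 0.0217], 0.6)] [([375.1, 217.2], 3728)]
index_base top [([0.4983, -0.2146, 0.0254], 0.58)] [([424.3, 267.7], 6894)]
knob_grip scene [([0.4984, -0.2181, 0.0422], 0.67)] [([377.8, 204.6], 1016)]
knob_grip top [([0.501, 0.0166, 0.0425], 0.51)] [([427.3, 265.2], 1771)]
pin_red scene [([0.4604, -0.2488, 0.0573], 0.47)] [([403.0, 201.6], 171)]
pin_red top [([0.4562, -0.2566, 0.0687], 0.69)] [([449.2, 287.6], 150)]
pin_blue scene [([0.4719, 0.1482, 0.0704], 0.55)] [([318.4, 282.2], 928)]
pin_blue top [([0.705, -0.2184, 0.0363], 0.71), ([0.4767, 0.1352, 0.0726], 0.7)] [([413.2, 160.4], 1302)]
pin_yellow scene [([0.487, 0.085, 0.0681], 0.48)] [([302.6, 296.4], 210)]
pin_yellow top [] [([254.0, 279.4], 125)]
red_slot_mouth scene [([0.4944, 0.0187, 0.0428], 0.76), ([0.4936, -0.1954, 0.021], 0.58)] [([318.2, 282.5], 953)]
red_
[... 808 characters left out ...]
tape scene [([0.6971, -0.2082, 0.036], 0.87)] [([295.8, 183.8], 759)]
tape top [([0.7055, -0.215, 0.0389], 0.67)] [([413.8, 160.9], 1397)]
{'time_s': 2.5, 'joint_positions': array([-83.7393,  30.2232,  82.0866,   0.0011,  67.6894, -10.2286]), 'qvel': array([ 0.0225, -0.0193, -0.0237,  0.1051,  0.0141, -0.0644]), 'tau': array([ -0.0008, -44.0007, -17.6978,   0.0633,   0.0504,  -0.    ]), 'position': array([ 0.1774, -0.5993,  0.2413]), 'tcp_rot': array([[ 0.9589,  0.2838,  0.    ],
       [ 0.2838, -0.9589, -0.    ],
       [ 0.    ,  0.    , -1.    ]]), 'force': array([-0.0237, -0.1914,  0.1935]), 'moment': array([-0.0167, -0.0052, -0.0112]), 'grasp_force': 0.0, 'opening': 1.0008920988219592}
```

```bash
python3 - <<'E'
import cv2
t=cv2.imread('pics/top0.png');s=cv2.imread('pics/scene0.png')
cv2.imwrite('pics/t1.png',cv2.resize(t[210:330,370:490],(600,600),interpolation=cv2.INTER_CUBIC))
cv2.imwrite('pics/t2.png',cv2.resize(t[230:330,200:330],(780,600),interpolation=cv2.INTER_CUBIC))
cv2.imwrite('pics/s1.png',cv2.resize(s[160:380,250:450],(545,600),interpolation=cv2.INTER_CUBIC))
E
```

```text
(no output)
```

View pics/t1.png

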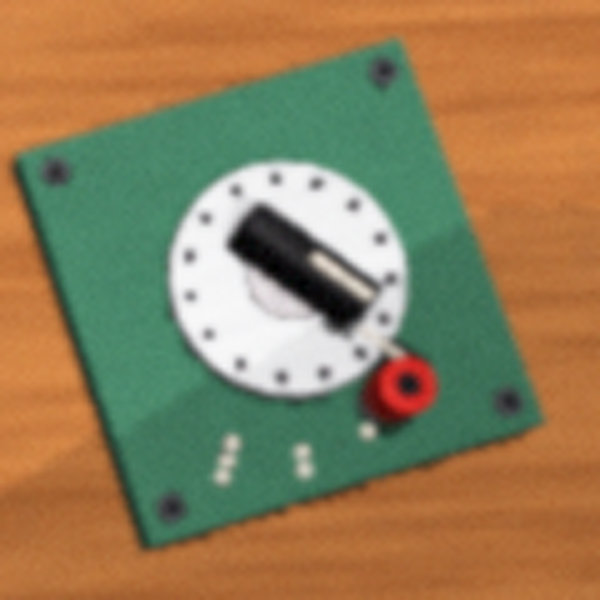

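View pics/t2.png

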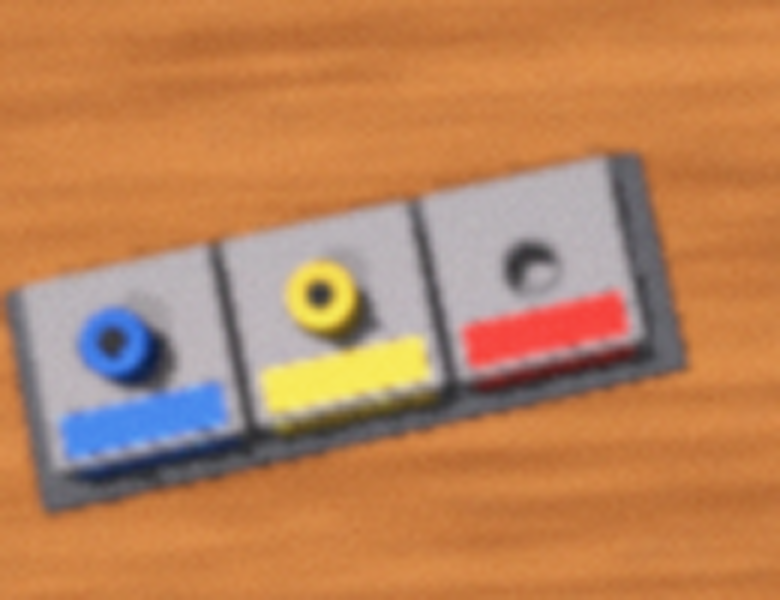

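View pics/s1.png

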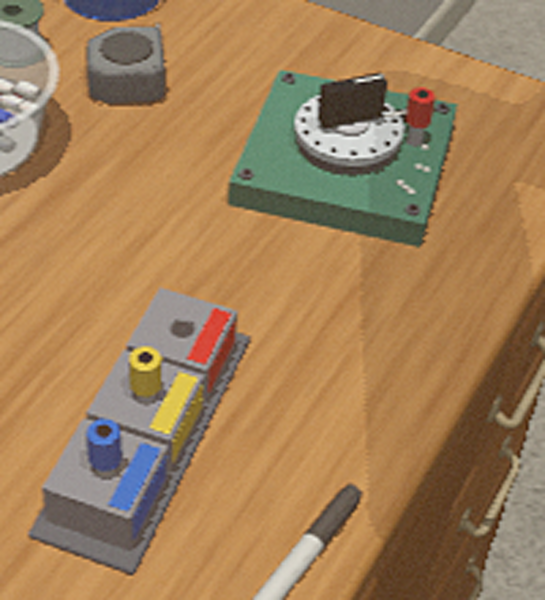

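Top view: the knob bar and pointer lug aim at the lower right, and the red pin head's dimple is at about (451,286). The slots run blue, yellow, red from left to right, with the empty red hole at about (288,274). Scene view: the red hole is at about (316,280) and the red pin's top at about (404,194).

```bash
python3 - <<'E'
from h import *
from scipy.optimize import least_squares
np.set_printoptions(precision=4,suppress=True)
T=snap('top');S=snap('scene')
f=lambda p,s,o:(np.array(p)+.5)/s-.5+np.array(o)
t1=lambda p:f(p,5,(370,210)); t2=lambda p:f(p,6,(200,230)); s1=lambda p:f(p,600/220,(250,160))
for n,a,b in[('redtop',t1((408,384)),s1((421,94))),('hole',t2((531,269)),s1((182,328))),('blue',t2((114,342)),s1((103,432))),('yel',t2((320,294)),s1((145,357))),('disc',t1((288,280)),s1((350,128)))]:
    X=tri([(T,a),(S,b)]);print(n,X,'res',proj(T,X)-a,proj(S,X)-b, 'topray',ray(T,a,{'redtop':.068,'hole':.04,'blue':.074,'yel':.074,'disc':.042}[n]), 'sceneray',ray(S,b,{'redtop':.068,'hole':.04,'blue':.074,'yel':.074,'disc':.042}[n]))
# base pose, corners z=.024, per camera
c=np.array([[1,1],[-1,1],[-1,-1],[1,-1]])*.075
for cam,pts,g in((T,[t1(p) for p in[(400,38),(18,157),(145,548),(540,420)]],0),(S,[s1(p) for p in[(281,72),(232,183),(423,222),(456,104)]],0)):
    W=np.array([ray(cam,p,.024) for p in pts]);print('base c',W.mean(0),'sides',[np.linalg.norm(W[i]-W[i-1]) for i in range(4)],'yaw',[np.degrees(np.arctan2(*(W[(i+1)%4]-W[i])[[1,0]])) for i in range(4)])
# row direction of rack tops
W=[ray(T,t2(p),.040) for p in[(606,156),(415,202),(220,245),(22,293)]]
d=W[3]-W[0];print('row yaw',np.degrees(np.arctan2(d[1],d[0])),[np.linalg.norm(W[i]-W[i+1]) for i in range(3)])
k=[ray(T,t1(p),.082) for p in[(250,222),(367,305)]];print('bar',k[0],k[1],np.degrees(np.arctan2(*(k[1]-k[0])[[1,0]])))
E
```

```text
redtop [ 0.4603 -0.2568  0.0693] res [-0.1433 -0.3553] [0.3077 0.0634] topray [ 0.4599 -0.2573  0.068 ] sceneray [ 0.4615 -0.2583  0.068 ]
hole [0.4998 0.0222 0.0409] res [-0.124  -0.2856] [0.2982 0.0793] topray [0.4995 0.0221 0.04  ] sceneray [0.5008 0.0217 0.04  ]
blue [0.4794 0.1398 0.0737] res [-0.1522 -0.3329] [0.3835 0.1036] topray [0.4788 0.1395 0.074 ] sceneray [0.4799 0.1401 0.074 ]
yel [0.4897 0.0809 0.0755] res [-0.0888 -0.1991] [0.2172 0.0587] topray [0.4896 0.0809 0.074 ] sceneray [0.4908 0.0799 0.074 ]
disc [ 0.503  -0.2263  0.0385] res [0.0199 0.0482] [-0.0426 -0.0099] topray [ 0.5025 -0.2255  0.042 ] sceneray [ 0.5012 -0.2223  0.042 ]
base c [ 0.5032 -0.2248  0.024 ] sides [np.float64(0.14793607824004748), np.float64(0.14949163672495505), np.float64(0.14799113591569982), np.float64(0.15016427287977227)] yaw [np.float64(104.70916780884525), np.float64(-166.61866771635778), np.float64(-75.2751862570831), np.float64(13.641405631718737)]
base c [ 0.5035 -0.2265  0.024 ] sides [np.float64(0.1464590257143498), np.float64(0.14770678823238542), np.float64(0.14540669570062284), np.float64(0.1481380934718149)] yaw [np.float64(104.51200027859008), np.float64(-164.83444995864397), np.float64(-75.89292746047019), np.float64(15.32815002260785)]
row yaw 100.58590554180755 [np.float64(0.058293709683479564), np.float64(0.05886157650746469), np.float64(0.05961266612063846)]
bar [ 0.5163 -0.2056  0.082 ] [ 0.4857 -0.2426  0.082 ] -129.66434532541342
```

Careful with the scale: shifts go in shares of 0.8 m and turns go in shares of 120 degrees. That gives: 0.368 m is 0.46, 0.08 m is 0.1, -19.4 degrees is -0.1617.

Emit:
{"name": "play_rows", "arguments": {
  "motion": [
    [[0.46,-0.31,0.1,0,0,-0.1617],[0.46,-0.31,0.1,0,0,-0.1617],[0.46,-0.31,0.1,0,0,-0.1617],[0.46,-0.31,0.1,0,0,-0.1617],[0.46,-0.31,0.1,0,0,-0.1617],[0.46,-0.31,0.1,0,0,-0.1617],[0.46,-0.31,0.1,0,0,-0.1617],[0.46,-0.31,0.1,0,0,-0.1617]]
  ],
  "fingers": 0.05
}}

```text
time_s: 3.27
position: [0.3873, -0.3449, 0.1821]
tcp_rot: [[0.81, 0.586, 0.001], [0.586, -0.81, -0.001], [0.0, 0.001, -1.0]]
force: [-0.1, -1.4, -1.0]
opening: 0.588
grasp_force: 0.0
```

```bash
cat >> h.py <<'E'
def goto(x,y,z,yaw):
    s=bot.read_state();R=np.array(s['tcp_rot']);p=np.array(s['position'])
    from scipy.spatial.transform import Rotation as Ro
    c,n=np.cos(np.radians(yaw)),np.sin(np.radians(yaw))
    G=np.array([[c,n,0],[n,-c,0],[0,0,-1]])
    print('t',round(s['time_s'],2),'shift',np.round(R.T@(np.array([x,y,z])-p),4),'turn',np.round(Ro.from_matrix(R.T@G).as_rotvec(degrees=True),2),'F',np.round(s['force'],1),'g',s['grasp_force'],round(s['opening']*.087,4))
E
python3 -c "
from h import *
goto(.46,-.2571,.16,35.9)"
```

```text
t 3.27 shift [ 0.1103 -0.0285  0.0221] turn [ 0.05 -0.   -0.04] F [-0.1 -1.4 -1. ] g 0.0 0.0511
```

In the tool's units: 0.11 m is 0.1375, -0.0285 m is -0.0356.

Emit:
{"name": "play_rows", "arguments": {
  "motion": [
    [[0.1375,-0.0356,0.0275,0,0,0],[0.1375,-0.0356,0.0275,0,0,0],[0.1375,-0.0356,0.0275,0,0,0],[0.1375,-0.0356,0.0275,0,0,0],[0.1375,-0.0356,0.0275,0,0,0],[0.1375,-0.0356,0.0275,0,0,0]]
  ]
}}

```text
time_s: 3.77
position: [0.4588, -0.2591, 0.1603]
tcp_rot: [[0.81, 0.587, 0.0], [0.587, -0.81, -0.001], [-0.0, 0.001, -1.0]]
force: [-0.1, 0.7, -0.4]
opening: 0.569
grasp_force: 0.0
```

```bash
python3 -c "
from h import *
goto(.46,-.2571,.066,35.9)"
```

```text
t 3.77 shift [ 0.0022 -0.001   0.0943] turn [0.04 0.02 0.04] F [-0.1  0.7 -0.4] g 0.0 0.0495
```

Emit:
{"name": "play_rows", "arguments": {
  "motion": [
    [[0.0013,-0.0006,0.0375,0,0,0],[0.0013,-0.0006,0.075,0,0,0],[0.0013,-0.0006,0.0938,0,0,0],[0.0013,-0.0006,0.0938,0,0,0]]
  ]
}}

```text
time_s: 4.1
position: [0.4567, -0.2581, 0.0826]
tcp_rot: [[0.812, 0.584, -0.005], [0.584, -0.812, 0.004], [-0.002, -0.006, -1.0]]
force: [0.2, -0.6, -1.1]
opening: 0.574
grasp_force: 0.0
```

```bash
python3 -c "
from h import *
goto(.46,-.2571,.066,35.9)"
```

```text
t 4.1 shift [0.0033 0.0012 0.0166] turn [-0.32  0.09 -0.17] F [ 0.2 -0.6 -1.1] g 0.0 0.0499
```

In the tool's units: 0.0165 m is 0.0206, 0.001 m is 0.0013.

Emit:
{"name": "play_rows", "arguments": {
  "motion": [
    [[0.0013,0,0.0206,0,0,0],[0.0013,0,0.0206,0,0,0],[0.0013,0,0.0206,0,0,0],[0.0013,0,0.0206,0,0,0],[0.0013,0,0.0206,0,0,0]]
  ]
}}

```text
time_s: 4.52
position: [0.4604, -0.258, 0.0699]
tcp_rot: [[0.811, 0.586, 0.002], [0.586, -0.811, -0.002], [0.001, 0.002, -1.0]]
force: [-0.6, 0.2, 0.1]
opening: 0.577
grasp_force: 0.0
```

```bash
python3 -c "
from h import *
goto(.46,-.2571,.066,35.9)"
```

```text
t 4.52 shift [ 0.0002 -0.001   0.0039] turn [ 0.13 -0.03 -0.05] F [-0.6  0.2  0.1] g 0.0 0.0502
```

In the tool's units: 0.004 m is 0.005, -0.001 m is -0.0013.

Emit:
{"name": "play_rows", "arguments": {
  "motion": [
    [[0,-0.0013,0.005,0,0,0],[0,-0.0013,0.005,0,0,0],[0,-0.0013,0.005,0,0,0],[0,-0.0013,0.005,0,0,0]]
  ]
}}

```text
time_s: 4.85
position: [0.4594, -0.2562, 0.0648]
tcp_rot: [[0.81, 0.586, 0.0], [0.586, -0.81, -0.0], [0.0, 0.0, -1.0]]
force: [0.1, -0.8, 0.3]
opening: 0.573
grasp_force: 0.0
```

```bash
python3 -c "
from h import *
goto(.46,-.2571,.066,35.9)"
```

```text
t 4.85 shift [-0.0001  0.001  -0.0012] turn [ 0.01 -0.   -0.  ] F [ 0.1 -0.8  0.3] g 0.0 0.0499
```

Emit:
{"name": "play_rows", "arguments": {
  "motion": [
    [[0,0,0,0,0,0],[0,0,0,0,0,0],[0,0,0,0,0,0],[0,0,0,0,0,0],[0,0,0,0,0,0],[0,0,0,0,0,0]]
  ],
  "fingers": 0.0
}}

```text
time_s: 5.35
position: [0.4594, -0.2563, 0.0646]
tcp_rot: [[0.81, 0.586, 0.0], [0.586, -0.81, -0.0], [0.0, 0.0, -1.0]]
force: [0.3, 0.3, -0.1]
opening: 0.224
grasp_force: 29.7
```

```bash
python3 -c "
from h import *
goto(.46,-.2571,.066,35.9)"
```

```text
t 5.35 shift [ 0.      0.001  -0.0014] turn [ 0.   -0.   -0.01] F [ 0.3  0.3 -0.1] g 29.65103887952864 0.0195
```

In the tool's units: -0.095 m is -0.1188, -0.006 m is -0.0075.

Emit:
{"name": "play_rows", "arguments": {
  "motion": [
    [[0,0,-0.0075,0,0,0],[0,0,-0.0175,0,0,0],[0,0,-0.03,0,0,0],[0,0,-0.045,0,0,0],[0,0,-0.0688,0,0,0],[0,0,-0.1,0,0,0],[0,0,-0.1188,0,0,0],[0,0,-0.1188,0,0,0]]
  ]
}}

```text
time_s: 6.02
position: [0.4612, -0.2577, 0.1637]
tcp_rot: [[0.81, 0.586, 0.006], [0.586, -0.81, -0.005], [0.002, 0.008, -1.0]]
force: [-0.7, -1.1, 0.1]
opening: 0.218
grasp_force: 30.5
```

```bash
python3 -c "
from h import *
goto(.5,.0222,.15,99.8)"
```

```text
t 6.02 shift [ 0.1955 -0.2041  0.0124] turn [  0.47   0.16 -63.9 ] F [-0.7 -1.1  0.1] g 30.483499117253814 0.019
```

In the tool's units: -0.202 m is -0.2525, 0.196 m is 0.245, -64 degrees is -0.5333.

Emit:
{"name": "play_rows", "arguments": {
  "motion": [
    [[0.245,-0.2525,0.0125,0,0,-0.5333],[0.245,-0.2525,0.0125,0,0,-0.5333],[0.245,-0.2525,0.0125,0,0,-0.5333],[0.245,-0.2525,0.0125,0,0,-0.5333],[0.245,-0.2525,0.0125,0,0,-0.5333],[0.245,-0.2525,0.0125,0,0,-0.5333],[0.245,-0.2525,0.0125,0,0,-0.5333],[0.245,-0.2525,0.0125,0,0,-0.5333]]
  ]
}}

```text
time_s: 6.68
position: [0.4987, 0.0278, 0.1491]
tcp_rot: [[-0.067, 0.998, -0.002], [0.998, 0.067, 0.002], [0.002, -0.002, -1.0]]
force: [-0.1, -0.4, -0.6]
opening: 0.225
grasp_force: 30.5
```

```bash
python3 -c "
from h import *
goto(.5,.0222,.15,99.8)"
```

```text
t 6.68 shift [-0.0057  0.0009 -0.0009] turn [-0.08 -0.13 -5.93] F [-0.1 -0.4 -0.6] g 30.484318430826534 0.0195
```

In the tool's units: -6.5 degrees is -0.0542.

Emit:
{"name": "play_rows", "arguments": {
  "motion": [
    [[0,0,0,0,0,-0.0542],[0,0,0,0,0,-0.0542],[0,0,0,0,0,-0.0542],[0,0,0,0,0,-0.0542],[0,0,0,0,0,-0.0542]]
  ]
}}

```text
time_s: 7.1
position: [0.4997, 0.0217, 0.1495]
tcp_rot: [[-0.166, 0.986, -0.0], [0.986, 0.166, 0.0], [0.0, -0.0, -1.0]]
force: [-0.2, 0.4, -0.7]
opening: 0.223
grasp_force: 30.5
```

```bash
python3 -c "
from h import *
goto(.5,.0222,.15,99.8)
snap('top','top2.png');snap('scene','scene2.png')
goto(.5,.0222,.15,99.8)
a=cv2.imread('pics/top2.png')[220:340,200:360];b=cv2.imread('pics/scene2.png')[200:320,260:420]
cv2.imwrite('pics/c2.png',cv2.resize(b,(800,600),interpolation=cv2.INTER_CUBIC))"
```

```text
t 7.1 shift [ 0.0004  0.0004 -0.0005] turn [-0.01 -0.01 -0.27] F [-0.2  0.4 -0.7] g 30.483747648540884 0.0194
t 7.2 shift [ 0.0004  0.0004 -0.0004] turn [-0.01 -0.   -0.23] F [-0.9  0.2 -1.2] g 30.483675098366803 0.0193
```

View pics/c2.png

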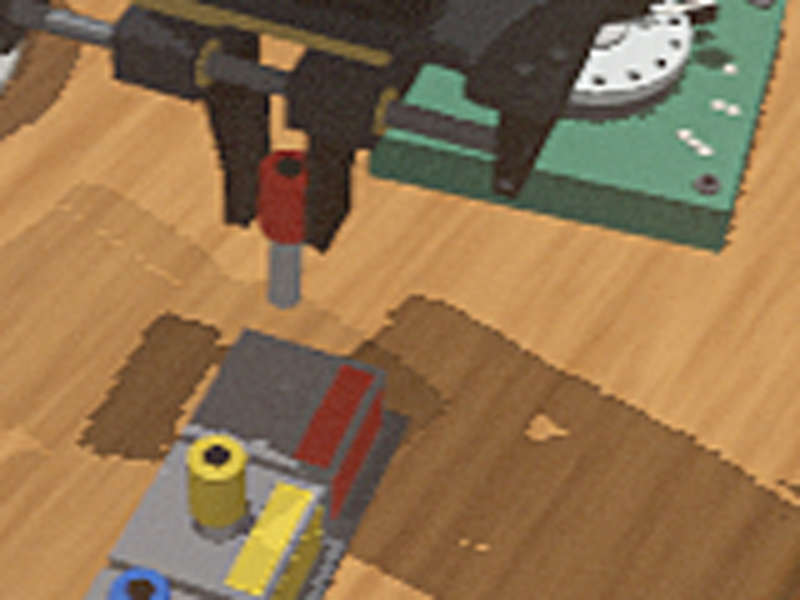

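```bash
python3 -c "
from h import *
d=snap('scene')
a=(np.array([285,301])+.5)/5-.5+[260,200]; b=(np.array([289,168])+.5)/5-.5+[260,200]
print(a,proj(d,[.4997,.0217,.091]),ray(d,a,.091)); print(b,ray(d,b,.153))
"
```

```text
[316.6 259.8] [317.06816996 260.17080135] [0.50085299 0.02137466 0.091     ]
[317.4 233.2] [0.49961467 0.02132948 0.153     ]
```

In the tool's units: 0.046 m is 0.0575, 0.042 m is 0.0525.

Emit:
{"name": "play_rows", "arguments": {
  "motion": [
    [[0.0004,0.0004,0.0188,0,0,0],[0.0004,0.0004,0.0375,0,0,0],[0.0004,0.0004,0.0525,0,0,0],[0.0004,0.0004,0.0575,0,0,0],[0.0004,0.0004,0.0575,0,0,0],[0.0004,0.0004,0.0575,0,0,0]]
  ]
}}

```text
time_s: 7.75
position: [0.5002, 0.0224, 0.1037]
tcp_rot: [[-0.168, 0.986, 0.0], [0.986, 0.168, 0.0], [0.0, 0.0, -1.0]]
force: [0.3, 0.0, -1.1]
opening: 0.22
grasp_force: 30.5
```

In the tool's units: 0.014 m is 0.0175, 0.01 m is 0.0125.

Emit:
{"name": "play_rows", "arguments": {
  "motion": [
    [[0,0,0.0038,0,0,0],[0,0,0.0075,0,0,0],[0,0,0.0125,0,0,0],[0,0,0.0175,0,0,0],[0,0,0.0175,0,0,0]]
  ]
}}

```text
time_s: 8.17
position: [0.4996, 0.0227, 0.089]
tcp_rot: [[-0.168, 0.986, -0.001], [0.986, 0.168, 0.0], [0.0, -0.001, -1.0]]
force: [-0.4, -0.6, -1.3]
opening: 0.219
grasp_force: 30.5
```

```bash
python3 -c "
from h import *
goto(.5,.0222,.0706,99.8)"
```

```text
t 8.17 shift [-0.0005  0.0004  0.0184] turn [-0.06 -0.02 -0.12] F [-0.4 -0.6 -1.3] g 30.483020680840127 0.0191
```

Foot is inside the hole with no contact force. Continue.

In the tool's units: 0.018 m is 0.0225, 0.017 m is 0.0213.

Emit:
{"name": "play_rows", "arguments": {
  "motion": [
    [[0,0,0.0063,0,0,0],[0,0,0.0125,0,0,0],[0,0,0.0175,0,0,0],[0,0,0.0213,0,0,0],[0,0,0.0225,0,0,0],[0,0,0.0225,0,0,0],[0,0,0.0225,0,0,0]]
  ]
}}

```text
time_s: 8.75
position: [0.5, 0.0226, 0.0715]
tcp_rot: [[-0.168, 0.986, -0.0], [0.986, 0.168, 0.0], [0.0, -0.0, -1.0]]
force: [0.1, -0.6, -0.2]
opening: 0.22
grasp_force: 30.5
```

```bash
python3 -c "
from h import *
goto(.5,.0222,.0706,99.8)"
```

```text
t 8.75 shift [-0.0004 -0.0001  0.0009] turn [-0.01 -0.   -0.12] F [ 0.1 -0.6 -0.2] g 30.483112819783855 0.0192
```

In the tool's units: 0.0005 m is 0.0006.

Emit:
{"name": "play_rows", "arguments": {
  "motion": [
    [[0,0,0.0006,0,0,0],[0,0,0.0006,0,0,0],[0,0,0.0006,0,0,0],[0,0,0.0006,0,0,0],[0,0,0.0006,0,0,0],[0,0,0.0006,0,0,0]]
  ],
  "fingers": 0.05
}}

```text
time_s: 9.25
position: [0.5001, 0.0226, 0.0712]
tcp_rot: [[-0.168, 0.986, 0.0], [0.986, 0.168, -0.0], [-0.0, 0.0, -1.0]]
force: [-0.7, -0.0, -0.2]
opening: 0.544
grasp_force: 0.0
```

In the tool's units: -0.09 m is -0.1125, -0.06 m is -0.075.

Emit:
{"name": "play_rows", "arguments": {
  "motion": [
    [[0,0,0,0,0,0],[0,0,-0.0125,0,0,0],[0,0,-0.0375,0,0,0],[0,0,-0.075,0,0,0],[0,0,-0.1125,0,0,0],[0,0,-0.1125,0,0,0],[0,0,-0.1125,0,0,0]]
  ]
}}

```text
time_s: 9.83
position: [0.5013, 0.0224, 0.1634]
tcp_rot: [[-0.168, 0.986, 0.005], [0.986, 0.168, -0.001], [-0.002, 0.005, -1.0]]
force: [-0.2, 1.1, -0.9]
opening: 0.575
grasp_force: 0.0
```

```bash
python3 -c "
from h import *
goto(.5030,-.2255,.16,50.4)
d=snap('scene','scene3.png')
cv2.imwrite('pics/c3.png',cv2.resize(cv2.imread('pics/scene3.png')[160:340,250:450],(660,594),interpolation=cv2.INTER_CUBIC))"
```

```text
t 9.83 shift [-0.2447 -0.0401  0.0036] turn [ 3.100e-01 -3.000e-02  4.929e+01] F [-0.2  1.1 -0.9] g 0.0 0.05
```

View pics/c3.png

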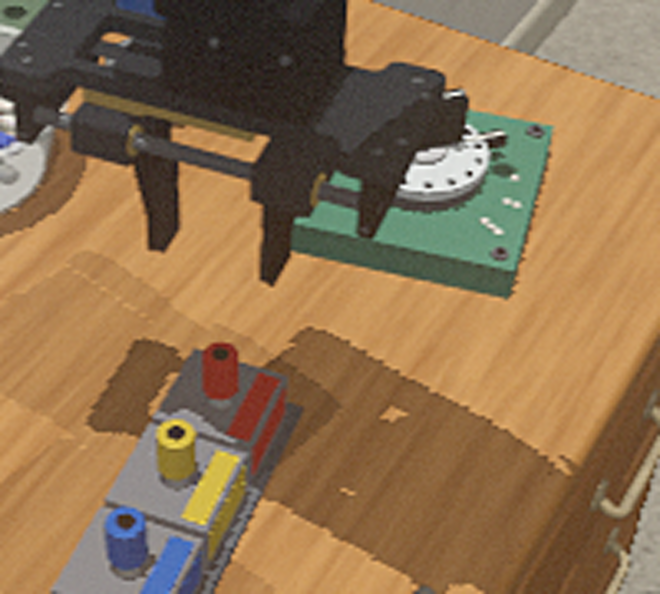

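The red pin stands upright and home in the red slot, with its head level with the yellow and blue ones. The pointer is still at home. Next I go to the knob.

In the tool's units: -0.245 m is -0.3063, -0.0387 m is -0.0484, 49.3 degrees is 0.4108.

Emit:
{"name": "play_rows", "arguments": {
  "motion": [
    [[-0.3063,-0.0484,0.0013,0,0,0.4108],[-0.3063,-0.0484,0.0013,0,0,0.4108],[-0.3063,-0.0484,0.0013,0,0,0.4108],[-0.3063,-0.0484,0.0013,0,0,0.4108],[-0.3063,-0.0484,0.0013,0,0,0.4108],[-0.3063,-0.0484,0.0013,0,0,0.4108],[-0.3063,-0.0484,0.0013,0,0,0.4108],[-0.3063,-0.0484,0.0013,0,0,0.4108]]
  ]
}}

```text
time_s: 10.55
position: [0.5022, -0.2276, 0.1586]
tcp_rot: [[0.642, 0.766, -0.002], [0.766, -0.642, 0.001], [-0.0, -0.002, -1.0]]
force: [-1.2, 0.2, -1.0]
opening: 0.579
grasp_force: 0.0
```

Emit:
{"name": "play_rows", "arguments": {
  "motion": [
    [[0,0,0,0,0,0],[0,0,0,0,0,0],[0,0,0,0,0,0],[0,0,0,0,0,0]]
  ]
}}

```text
time_s: 10.88
position: [0.5029, -0.2239, 0.1599]
tcp_rot: [[0.635, 0.772, -0.001], [0.772, -0.635, 0.001], [-0.0, -0.001, -1.0]]
force: [0.3, -0.5, 0.1]
opening: 0.575
grasp_force: 0.0
```

```bash
python3 -c "
from h import *
goto(.5030,-.2255,.068,50.4)"
```

```text
t 10.88 shift [-0.0012  0.0012  0.0919] turn [-0.07  0.    0.16] F [ 0.3 -0.5  0.1] g 0.0 0.05
```

In the tool's units: 0.091 m is 0.1138, 0.07 m is 0.0875.

Emit:
{"name": "play_rows", "arguments": {
  "motion": [
    [[-0.0013,0.0013,0.0313,0,0,0],[-0.0013,0.0013,0.0625,0,0,0],[-0.0013,0.0013,0.0875,0,0,0],[-0.0013,0.0013,0.1063,0,0,0],[-0.0013,0.0013,0.1138,0,0,0],[-0.0013,0.0013,0.1138,0,0,0],[-0.0013,0.0013,0.1138,0,0,0],[-0.0013,0.0013,0.1138,0,0,0]]
  ]
}}

```text
time_s: 11.55
position: [0.504, -0.227, 0.0701]
tcp_rot: [[0.637, 0.771, 0.002], [0.771, -0.637, -0.001], [0.0, 0.002, -1.0]]
force: [-0.8, -0.3, -0.0]
opening: 0.572
grasp_force: 0.0
```

```bash
python3 -c "
from h import *
goto(.5030,-.2255,.068,50.4)"
```

```text
t 11.55 shift [ 0.0005 -0.0017  0.0021] turn [ 0.11 -0.01  0.03] F [-0.8 -0.3 -0. ] g 0.0 0.0498
```

Emit:
{"name": "play_rows", "arguments": {
  "motion": [
    [[0,0,0,0,0,0],[0,0,0,0,0,0],[0,0,0,0,0,0],[0,0,0,0,0,0],[0,0,0,0,0,0],[0,0,0,0,0,0]]
  ],
  "fingers": 0.0
}}

```text
time_s: 12.05
position: [0.5033, -0.2269, 0.0693]
tcp_rot: [[0.638, 0.77, 0.0], [0.77, -0.638, -0.0], [0.0, 0.0, -1.0]]
force: [1.0, -0.0, -0.1]
opening: 0.205
grasp_force: 0.0
```

```bash
python3 -c "
from h import *
goto(.5030,-.2255,.068,50.4);print(bot.read_state()['moment'])"
```

```text
t 12.05 shift [ 0.0009 -0.0011  0.0013] turn [ 0.02 -0.   -0.02] F [ 1.  -0.  -0.1] g 0.0 0.0178
[ 0.00731494 -0.03195978 -0.04457588]
```

In the tool's units: 0.001 m is 0.0013, -0.0005 m is -0.0006.

Emit:
{"name": "play_rows", "arguments": {
  "motion": [
    [[0.0006,-0.0006,0.0013,0,0,0],[0.0006,-0.0006,0.0013,0,0,0],[0.0006,-0.0006,0.0013,0,0,0],[0.0006,-0.0006,0.0013,0,0,0],[0.0006,-0.0006,0.0013,0,0,0]]
  ]
}}

```text
time_s: 12.47
position: [0.5038, -0.2272, 0.0689]
tcp_rot: [[0.638, 0.77, 0.002], [0.77, -0.638, -0.002], [-0.0, 0.003, -1.0]]
force: [-1.2, -3.2, 5.8]
opening: 0.157
grasp_force: 30.0
```

```bash
python3 -c "
from h import *
goto(.5030,-.2255,.068,50.4);print(bot.read_state()['moment'])"
```

```text
t 12.47 shift [ 0.0007 -0.0017  0.0009] turn [ 0.15  0.02 -0.01] F [-1.2 -3.2  5.8] g 30.007001508492976 0.0137
[-0.32717359  0.15930182 -0.06365976]
```

In the tool's units: 24 degrees is 0.2.

Emit:
{"name": "play_rows", "arguments": {
  "motion": [
    [[0,0,0,0,0,0.0333],[0,0,0,0,0,0.0667],[0,0,0,0,0,0.1],[0,0,0,0,0,0.1333],[0,0,0,0,0,0.1667],[0,0,0,0,0,0.2],[0,0,0,0,0,0.2],[0,0,0,0,0,0.2]]
  ]
}}

```text
time_s: 13.13
position: [0.5037, -0.2269, 0.0689]
tcp_rot: [[0.896, 0.444, 0.001], [0.444, -0.896, -0.002], [0.001, 0.002, -1.0]]
force: [-0.7, -1.6, 5.7]
opening: 0.156
grasp_force: 30.0
```

```bash
python3 -c "
from h import *
goto(.5030,-.2255,.068,-21.6);print(bot.read_state()['moment'])"
```

```text
t 13.13 shift [ 0.     -0.0016  0.0009] turn [ 0.1  -0.08 47.99] F [-0.7 -1.6  5.7] g 30.003761644475162 0.0136
[-0.211642    0.18400054  0.00633091]
```

First click. Forces are low, so I carry on to the second.

In the tool's units: 24 degrees is 0.2.

Emit:
{"name": "play_rows", "arguments": {
  "motion": [
    [[0,0,0,0,0,0.0333],[0,0,0,0,0,0.0667],[0,0,0,0,0,0.1],[0,0,0,0,0,0.1333],[0,0,0,0,0,0.1667],[0,0,0,0,0,0.2],[0,0,0,0,0,0.2],[0,0,0,0,0,0.2]]
  ]
}}

```text
time_s: 13.8
position: [0.5036, -0.2267, 0.0689]
tcp_rot: [[0.999, 0.042, 0.001], [0.042, -0.999, -0.001], [0.001, 0.001, -1.0]]
force: [-0.4, -0.9, 6.7]
opening: 0.16
grasp_force: 30.0
```

```bash
python3 -c "
from h import *
goto(.5030,-.2255,.068,-21.6);print(bot.read_state()['moment'])
snap('top','top4.png')
cv2.imwrite('pics/c4.png',cv2.resize(cv2.imread('pics/top4.png')[210:330,370:490],(600,600),interpolation=cv2.INTER_CUBIC))"
```

```text
t 13.8 shift [-0.0005 -0.0012  0.0009] turn [ 0.06 -0.08 23.98] F [-0.4 -0.9  6.7] g 29.990437841042876 0.0139
[-0.26906713  0.18288517 -0.03058222]
```

View pics/c4.png

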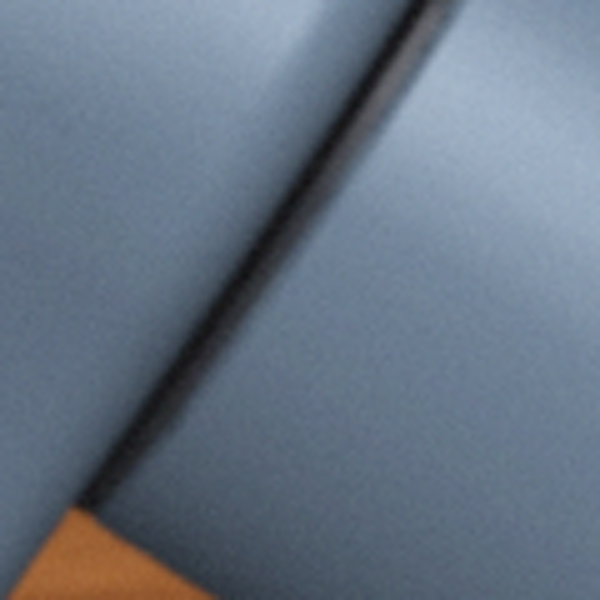

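The top view is fully blocked by the arm, so I'll use the scene camera after the third click.

In the tool's units: 24 degrees is 0.2.

Emit:
{"name": "play_rows", "arguments": {
  "motion": [
    [[0,0,0,0,0,0.0333],[0,0,0,0,0,0.0667],[0,0,0,0,0,0.1],[0,0,0,0,0,0.1333],[0,0,0,0,0,0.1667],[0,0,0,0,0,0.2],[0,0,0,0,0,0.2],[0,0,0,0,0,0.2]]
  ]
}}

```text
time_s: 14.52
position: [0.5036, -0.2265, 0.0689]
tcp_rot: [[0.93, -0.368, 0.001], [-0.368, -0.93, -0.001], [0.001, 0.0, -1.0]]
force: [-1.1, 0.2, 6.4]
opening: 0.157
grasp_force: 30.0
```

Emit:
{"name": "play_rows", "arguments": {
  "motion": [
    [[0,0,0,0,0,0],[0,0,0,0,0,0],[0,0,0,0,0,0],[0,0,0,0,0,0],[0,0,0,0,0,0],[0,0,0,0,0,0],[0,0,0,0,0,0],[0,0,0,0,0,0]]
  ]
}}

```text
time_s: 15.18
position: [0.5036, -0.2264, 0.0689]
tcp_rot: [[0.93, -0.368, 0.001], [-0.368, -0.93, -0.001], [0.001, 0.0, -1.0]]
force: [-0.0, -0.7, 6.1]
opening: 0.157
grasp_force: 30.0
```

```bash
python3 -c "
from h import *
goto(.5030,-.2255,.068,-21.6);print(bot.read_state()['moment'])
snap('scene','scene5.png')
cv2.imwrite('pics/c5.png',cv2.resize(cv2.imread('pics/scene5.png')[160:360,250:450],(600,600),interpolation=cv2.INTER_CUBIC))"
```

```text
t 15.18 shift [-0.0009 -0.0006  0.0009] turn [ 0.02 -0.08 -0.02] F [-0.  -0.7  6.1] g 29.98825748451054 0.0137
[0.09885983 0.10431358 0.03259926]
```

View pics/c5.png

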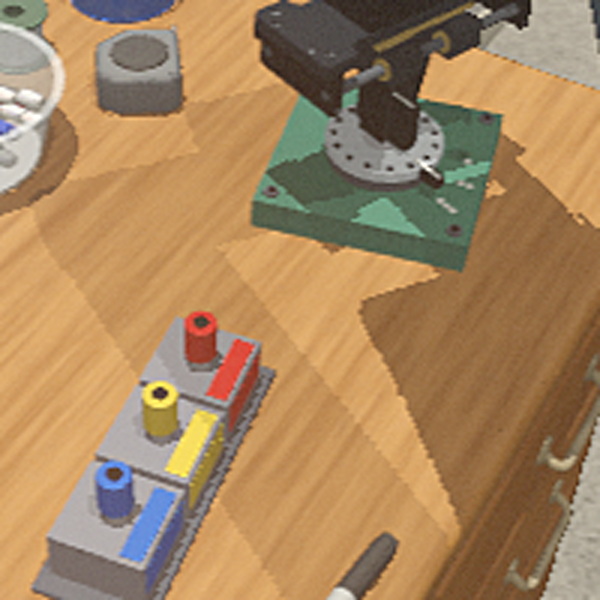

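```bash
python3 -c "
from h import *
d=snap('scene')
for a in (48,72):
  w=np.radians(230.4-a)
  for r in(.042,.058): print(a,r,(proj(d,[.5033+r*np.cos(w),-.226+r*np.sin(w),.042])-[250,160])*3)
for p in [(442,202),(455,212)]:
  X=ray(d,np.array(p)/3+[250,160],.024)-[.5033,-.226,0];print(np.degrees(np.arctan2(X[1],X[0])),np.hypot(*X[:2]))
"
```

```text
48 0.042 [439.06556339 155.12926431]
48 0.058 [460.55305895 162.54967824]
72 0.042 [424.48139395 167.14169002]
72 0.058 [440.51453012 179.39975356]
159.00693301149985 0.061970212122125626
158.96029854167853 0.07477051996280058
```

The lug runs from about (424,167) to (440,179) in the crop. That matches the prediction for the third stop, and the three dots lie at 159° against the lug's 158.4°. The pins are all home.

```bash
python3 -c "
from rig import bot
print(bot.hand_in())"
```

```text
the job is handed in; nothing more can be done
None
```

I handed the job in at about 15 s on the robot's clock. The red pin stands home in the red-plate slot and has been let go, the knob is gripped at about 30 N on the third stop, and the last picture shows the blue and yellow pins still in place; the hand-in gave no verdict.

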